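# Roll the shaft blank into the V-block

## Robot

A 6-joint arm with a two-finger parallel gripper is mounted at the origin on a cart in front of the work surface, level with it; the furniture and walls round the work are solid. World frame = base frame: x ahead of the robot, y to its left, z up, the work surface at z = 0. Lengths are in m, angles in degrees, forces in N, time in s.
With the tool pointing down it reaches from about 0.325 to 0.775 m from the base axis. Payload 5.5 kg.
Tool frame: the origin (TCP) lies between the finger pads; the fingertips stand 25 mm ahead of it and the grasp point (between the pads) lies 6 mm ahead of it; z points along the fingers, y is the line along which they close (so a half turn about z gives the same grasp; the last joint's range is limited). The gripper opens to 85 mm and grips with 20 to 120 N. Pads are 22 mm wide; open, the fingers measure 114 mm over their backs; the gripper's body (76 mm by 85 mm) begins 54 mm behind the grasp point. The pads swing forward as they close: fully open they stand 13 mm farther back than shut.
Start: joints at [-74.754, 5.22, 70.514, -0, 104.267, -3.249], TCP at [0.19, -0.569, 0.256] pointing down, gripper open.
Joint ranges: [-164.24, 164.24], [-49.07, 125.15], [9.68, 141.18], [-86.29, 266.29], [3.28, 154.24], [-151.56, 151.56]. Speed limits (degrees/s): [147.25, 147.25, 172.46, 180, 180, 180].

## Interface

Orientations are given as a 3x3 rotation matrix whose columns are the frame's x, y, z axes.
In Python, from plant import arm, imaging gives the robot as it stands.
- The arm moves only by the tool apply_moves, never from a script. Its arguments are lists of equal length, an entry for each row: "dp": the shift along the tool's x, y, z in units of 1 m (1.0 is 1 m), a list of three; "rotation": the turn, a rotation vector about the tool's x, y, z in units of 45 degrees (1.0 is 45 degrees), a list of three; "fingers": the opening, from 0 (shut) to 1 (fully open). A call has 1 to 8 rows; each row is the pose to reach, as a shift and turn from the pose commanded when the call began, along the tool's axes at that moment; what a row does not reach only later rows make up. A row lasts 1/10 s, in which the tool goes at most 50 mm and 8.59 degrees, less where a joint would pass 70% of its speed; a pose out of reach is approached as far as the arm can. A call with a number of a shift or a turn outside -1 to 1 is refused whole. A call with a gripper value outside its range is refused whole. The fingers move at their own pace and stop on an object; the grip force is fixed at half the most. Time passes only in rows, so rows that repeat a pose let the fingers close. It gives the time, the measured TCP pose, the force, the opening and the grip force at its end, in the units of the state.
- arm.observe(): the state, without advancing time (a new reading comes with each control period).
- imaging.camera(name): name is "side" or "top" or "wrist"; returns the picture (384x512x3 uint8, red, green, blue); there is no depth.
- imaging.camera_info(name): a dict with "fx", "fy", "cx", "cy" (pixels), "dist_coeffs" ([k1, k2, p1, p2, k3] as OpenCV has them; the pictures are not rectified), "R" (3x3) and "t" (3): a world point X has camera coordinates R X + t. Camera axes: x right, y down, z forward; pixel columns grow to the right and rows downward; lengths in m; the calibration is good to about 2 mm. A picture is of the moment at which its call begins: read the wrist's pose just before it. camera_info takes no time and is no camera call; for the wrist camera it gives the pose at the moment of the call.
- arm.hand_in(): hands the job in; it is judged then, once.
Trained networks look in the newest picture that a camera, given by its name, has taken for a name from the list of things; names that differ only in an ending like _2 or _b are one class to them, and where a whole thing is asked for, a point or a joint stands for the part that bears it (a point fixed in the world has none). Each returns a list of dicts, best first, with "conf" (0 to 1); they miss things now and then, are a little off and sometimes report something else, mostly with a low value. They report only what shows in the picture. A call takes as long as a camera call.
- imaging.silhouettes(camera, label): "pixels" (384x512 bool, what is visible of it).
- imaging.pinpoint(camera, label): "xyz" ([x, y, z] in m, in the coordinates of the camera as it stood for that picture, good to about 4 mm: a listed point, or the origin of a listed thing).
The state is a dict: "time_s": time; "joint_pos": joint angles; "qd": joint speeds; "effort": joint torques, N m; "tcp_pos": TCP position; "ee_rot": TCP orientation; "contact_force": force on the tool from outside, world axes, zero at the start; "torque": the same for the moment, N m; "gripper_width": opening from 0.0 (shut) to 1.0 (fully open); "grip_force": force on a finger pad.
Only numpy, scipy, OpenCV 4.12 (cv2) and the standard library are available. Lean on these libraries where they do the work, as an engineer would, in place of code of your own. Each camera call takes 0.05 s, during which the arm holds its last target. There are 200 camera calls.

## Task

Two plain steel shaft blanks lie on the bench, one on each side of the V-block that is screwed down between them. With your fingertips push the thicker blank by its side so that it rolls along the bench, up the ramp and into the V-groove, and leave it resting there by itself, seated along the groove and about midway along the block. Push gently and do not flick, pinch, pick up or carry it, and leave the thinner blank and everything else on the bench where they are.

Things in the scene. Friction and masses are not known exactly. Their poses are not given: they have to be found in the camera images.
- bar_thick: the thicker steel shaft blank: plain cylinder, 36 mm diameter, 80 mm long, 0.4 to 0.8 kg, lying left or right of the V-block. Origin in the middle of its axis; own x axis along the bar, roughly along world x; y and z turn as it rolls. Smooth (friction about 0.3): pushed by its side it rolls, runs a little ahead and soon stops; on the ramp it rolls back.
- bar_thin: the thinner steel shaft blank: plain cylinder, 22 mm diameter, 80 mm long, 0.24 kg, lying on the other side of the V-block. Origin in the middle of its axis, x axis along the bar. To be left alone.
- vblock: low aluminium V-block fixed to the bench, 80 mm along the groove (own x, roughly world x), 114 mm across (own y); origin at the centre of its underside, z up. Symmetric: on each side a ramp rises from the bench at 57 mm from the middle to a crest 10.5 mm high, flat from 17 to 13 mm from the middle; between the crests the V-groove.
- vblock_seat (a point): the point midway along the V-groove where the axis of the seated thick blank belongs, 23.8 mm above the bench; axes as the V-block's. The flanks fall at 30 degrees to the bottom line, 3 mm above the bench. Over a crest the blank's axis is 28.5 mm high; from there it drops into the groove by itself; pushed on, it can climb out over the far crest.
- spool_e: small spool of white wire with green flanges, 48 mm across, 30 mm high, standing on its flange near the left end of the work strip; bystander. Origin at the centre of its underside.
- spool_b: spool of solder with red flanges, 46 mm across, 42 mm high, standing behind the work on the left; bystander. Origin at the centre of its underside.
- caliper: caliper, 74x190x13 mm, lying behind the work, long side along y; bystander. Origin at the centre of its underside.
- marker: white and blue marker pen, 14x131x14 mm, lying behind the work along y; bystander. Origin at the centre of its underside.
- glue_tube: yellow glue tube, 34x98x22 mm, lying near the right end of the work strip; bystander. Origin at the centre of its underside.

How it is judged (in metres and radians):
On the way, in this order (a step that is already met when the one before it is completed fails the run):
1. the thick blank has turned about its axis by some quarter turn ((angle between bar_thick's own y axis and vertical below 0.6 rad or angle between bar_thick's own y axis and vertical above 2.54 rad)), for 0.02 s.
2. and has rolled on by another quarter turn or so (angle between bar_thick's own y axis and vertical between 1.2 and 1.94 rad), for 0.02 s.
At the end, for the whole second after the job is handed in: The thick blank rests in the groove by itself: axis within 5 mm of the groove's middle line, 21 to 26.5 mm high, within 0.1 rad of its direction, its middle within 18 mm of the block's middle along the groove; thin blank and bystanders within 20 mm of their starts (x of bar_thick in the frame of vblock between -0.018 and 0.018 m and y of bar_thick in the frame of vblock between -0.005 and 0.005 m and z of bar_thick in the frame of vblock between 0.021 and 0.0265 m and angle between the x axis of bar_thick and the x axis of vblock, either way round below 0.1 rad and linear speed of bar_thick below 0.02 m/s and angular speed of bar_thick below 0.3 rad/s and distance of each of bar_thin, spool_e, spool_b, caliper, marker, glue_tube from where it was at the start of the episode below 0.02 m); the robot touches nothing.
It fails at once if the thick blank is lifted: its axis is more than 40 mm above the bench (12 mm above its path over the crest) (height (world z) of bar_thick above 0.04 m).
It fails at once if the thick blank is stood up or tipped on end (angle between bar_thick's own x axis and vertical below 1.1 rad or angle between bar_thick's own x axis and vertical above 2.04 rad).
It fails at once if the thick blank is flicked (faster than 0.45 m/s) (linear speed of bar_thick above 0.45 m/s).
It fails at once if the fingers squeeze or ram the thick blank with more than 30 N (contact force between the fingers and bar_thick above 30 N).
It fails at once if the thin blank or a bystander is pushed away by more than 20 mm (distance of any of bar_thin, spool_e, spool_b, caliper, marker, glue_tube from where it was at the start of the episode above 0.02 m).
It also fails if it takes over 51 s, if anything falls off the work surface, if the arm or the gripper's body presses on something with over 40 N, if the wrist force passes 120 N, or if a joint passes its speed limit or range.

## Working session

There is one attempt and no reset: what is moved stays moved. The work goes in short steps, Python scripts to look and compute and a tool call to move; the robot and the scene stay as the last step left them, time stands still between calls to the robot, and variables do not carry over. Pictures are saved under pics/ and viewed, at most 10 in all, crops included, and the job is handed in when it is done.

Besides the shell and the picture viewer there is one more tool, called after ">>>" in YAML: its name, and indented under it one key for each argument. apply_moves: Moves the arm, as the interface text tells. Shifts and turns lie within -1 to 1; 1 stands for 1 m of shift or 45 degrees of turn. Its arguments: {"type":"object","properties":{"dp":{"type":"array"},"rotation":{"type":"array"},"fingers":{"type":"array"}},"required":["dp","rotation","fingers"]}

```bash
mkdir -p pics; cat > h.py <<'E'
import numpy as np,cv2
from plant import arm,imaging
def world(cam,p):
    i=imaging.camera_info(cam);return np.array(i["R"]).T@(np.array(p)-np.array(i["t"]))
def proj(cam,X):
    i=imaging.camera_info(cam);K=np.array([[i["fx"],0,i["cx"]],[0,i["fy"],i["cy"]],[0,0,1.]])
    return cv2.projectPoints(np.atleast_2d(np.array(X,float)),cv2.Rodrigues(np.array(i["R"]))[0],np.array(i["t"],float),K,np.array(i["dist_coeffs"],float))[0][:,0]
def ray(cam,uv,z):
    i=imaging.camera_info(cam);K=np.array([[i["fx"],0,i["cx"]],[0,i["fy"],i["cy"]],[0,0,1.]])
    n=cv2.undistortPoints(np.array(uv,float).reshape(-1,1,2),K,np.array(i["dist_coeffs"],float))[:,0]
    R=np.array(i["R"]);c=-R.T@np.array(i["t"]);d=np.c_[n,np.ones(len(n))]@R
    return c+d*((z-c[2])/d[:,2])[:,None]
def axis(cam,label,z):
    s=imaging.silhouettes(cam,label)
    if not s: return None
    m=s[0]["pixels"].astype(np.uint8);ys,xs=np.nonzero(m)
    P=ray(cam,np.c_[xs,ys],z)[:,:2]
    r=cv2.minAreaRect((P*1000).astype(np.float32))
    return s[0]["conf"],m.sum(),r
E
python3 - <<'E'
from h import *
ims=[]
for c in("top","side"):
    im=imaging.camera(c);cv2.imwrite(f"pics/{c}0.png",im[:,:,::-1])
    i=imaging.camera_info(c);print(c,"cam at",np.round(-np.array(i["R"]).T@np.array(i["t"]),3))
    for l in("bar_thick","bar_thin","vblock","vblock_seat","spool_e","glue_tube","spool_b","caliper","marker"):
        for d in imaging.pinpoint(c,l)[:2]: print(l,round(d["conf"],2),np.round(world(c,d["xyz"]),4))
    for l,z in(("bar_thick",.018),("bar_thin",.011),("vblock",.005)): print(l,axis(c,l,z))
print(arm.observe())
E
```

```text
top cam at [ 0.39  -0.037  1.685]
bar_thick 0.51 [0.5311 0.2107 0.0198]
bar_thin 0.69 [ 0.5197 -0.2718  0.0153]
bar_thin 0.47 [ 0.5529 -0.4464  0.0012]
vblock 0.67 [ 5.237e-01 -7.900e-03  5.000e-04]
vblock_seat 0.61 [ 0.5251 -0.0051  0.0257]
spool_e 0.7 [ 0.554   0.4581 -0.0006]
spool_e 0.62 [ 0.6538  0.3408 -0.0035]
glue_tube 0.62 [ 0.5564 -0.4496 -0.0007]
spool_b 0.7 [ 0.554   0.4581 -0.0006]
spool_b 0.62 [ 0.6538  0.3408 -0.0035]
marker 0.44 [ 0.6416 -0.0881  0.0011]
bar_thick (0.55, np.uint64(227), ((534.1617431640625, 208.82582092285156), (35.89152145385742, 79.84691619873047), 86.70767211914062))
bar_thin (0.68, np.uint64(134), ((520.462890625, -272.1737060546875), (78.64417266845703, 20.975685119628906), 6.079841136932373))
vblock (0.79, np.uint64(705), ((524.1610107421875, -3.6082077026367188), (78.18763732910156, 110.12938690185547), 0.8870709538459778))
side cam at [ 0.491 -1.134  1.029]
bar_thick 0.57 [0.5325 0.2087 0.0199]
bar_thin 0.74 [ 0.5179 -0.2717  0.0139]
bar_thin 0.16 [0.5525 0.4568 0.0018]
vblock 0.71 [ 5.211e-01 -3.800e-03  5.000e-04]
vblock_seat 0.75 [ 0.5182 -
[... 782 characters left out ...]
        1.04265667e+02, -3.24908212e+00]), 'qd': array([-0.02220715,  0.11745786, -0.01847509,  0.13578864, -0.06589841,
       -0.02108169]), 'effort': array([ 1.55249130e-03, -4.58466840e+01, -4.18087399e+01, -3.57211093e-05,
        1.00666843e-03, -7.83596676e-06]), 'tcp_pos': array([ 0.19033051, -0.56903108,  0.25626734]), 'ee_rot': array([[ 9.48352964e-01,  3.17217049e-01,  7.44408663e-06],
       [ 3.17217049e-01, -9.48352964e-01,  2.26344147e-06],
       [ 7.77762384e-06,  2.14849765e-07, -1.00000000e+00]]), 'contact_force': array([ 1.30334606, -0.10781549, -0.1308244 ]), 'torque': array([-0.0025023 , -0.01066715,  0.01711417]), 'grip_force': 0.0, 'gripper_width': 1.0038942144749317}
```

```bash
python3 -c "
import cv2,numpy as np
a=cv2.imread('pics/top0.png');b=cv2.imread('pics/side0.png')
cv2.imwrite('pics/both0.png',cv2.resize(np.vstack([a,b]),(800,1200))[:600]);cv2.imwrite('pics/side0b.png',cv2.resize(b,(800,600)))"
```

```text
(no output)
```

View pics/both0.png

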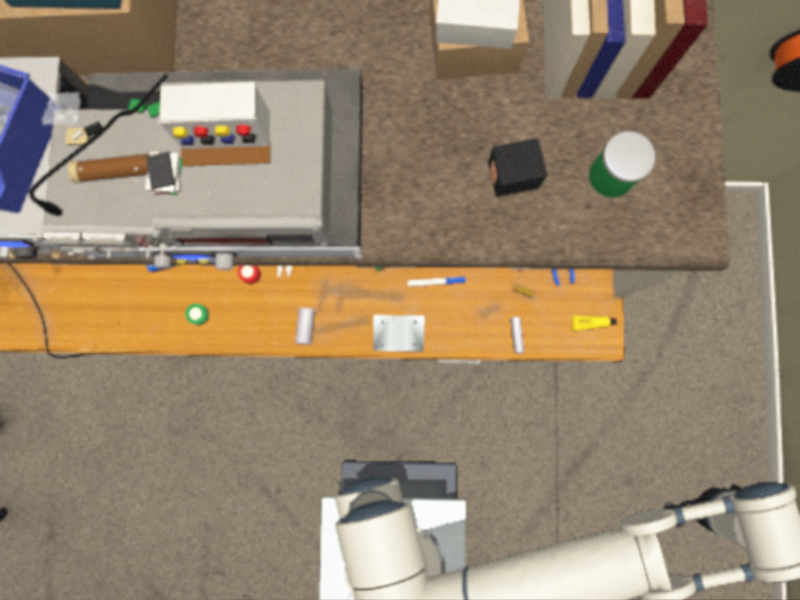

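View pics/side0b.png

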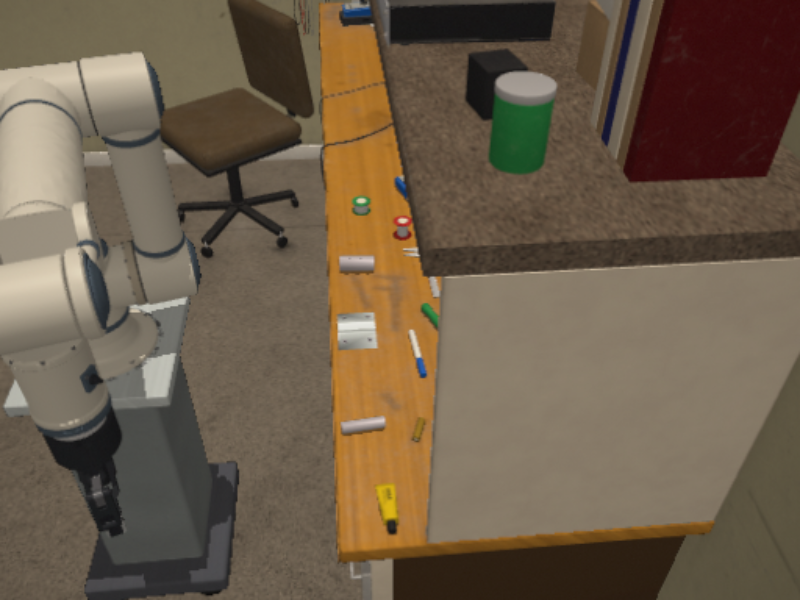

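The top view shows the thick blank on the left at (305,326), the V-block at (399,333) and the thin blank on the right at (517,334). The counter front is close behind the strip. I'll approach from the left (+y) side and push towards -y with both fingertips spread along the bar.

```bash
cat >> h.py <<'E'
def plan(p,yaw):
    "dp, rotation (units) from the present pose to p with tool y at yaw (deg, world), pointing down"
    s=arm.observe();R=np.array(s["ee_rot"]);a=np.radians(yaw)
    y=np.array([np.cos(a),np.sin(a),0]);z=np.array([0,0,-1.]);T=np.c_[np.cross(y,z),y,z]
    r=cv2.Rodrigues(R.T@T)[0].ravel()*180/np.pi/45
    print("dp",np.round(R.T@(np.array(p)-s["tcp_pos"]),4),"rot",np.round(r,3),"t",s["time_s"])
E
python3 - <<'E'
from h import *
s=800/512
A=[]
for z in(0,.2,.3,.4,.5): print(z,ray("top",[[727/s,265/s]],z)[0],ray("side",[[428/s,240/s]],z)[0])
i=imaging.camera_info("wrist");st=arm.observe();c=-np.array(i["R"]).T@np.array(i["t"])
print("cam in tool",np.array(st["ee_rot"]).T@(c-st["tcp_pos"]),"fwd",np.array(st["ee_rot"]).T@np.array(i["R"])[2],i["fx"])
plan([.45,.12,.25],0)
E
```

```text
0 [ 0.6868797  -0.75996699  0.        ] [0.71385833 0.31060097 0.        ]
0.2 [ 0.65163475 -0.67417834  0.2       ] [0.67054683 0.02987554 0.2       ]
0.3 [ 0.63401227 -0.63128401  0.3       ] [ 0.64889109 -0.11048718  0.3       ]
0.4 [ 0.61638979 -0.58838968  0.4       ] [ 0.62723534 -0.2508499   0.4       ]
0.5 [ 0.59876731 -0.54549535  0.5       ] [ 0.60557959 -0.39121262  0.5       ]
cam in tool [ 0.07980754  0.0002071  -0.11766567] fwd [-3.09893608e-01 -5.75762761e-04  9.50771066e-01] 299.8632240304929
dp [ 0.4648 -0.5711  0.0063] rot [ 0.    -0.    -1.589] t 1.3
```

>>> apply_moves:
  dp:
    - [0.03,-0.036,0]
    - [0.06,-0.075,0]
    - [0.09,-0.11,0]
    - [0.12,-0.147,0]
    - [0.15,-0.184,0]
    - [0.18,-0.22,0]
    - [0.21,-0.258,0]
    - [0.24,-0.295,0]
  rotation:
    - [0,0,-0.12]
    - [0,0,-0.25]
    - [0,0,-0.37]
    - [0,0,-0.5]
    - [0,0,-0.62]
    - [0,0,-0.75]
    - [0,0,-0.87]
    - [0,0,-1]
  fingers: [0.4,0.4,0.4,0.4,0.4,0.4,0.4,0.4]

```text
time_s: 2.1
tcp_pos: [0.3245, -0.2113, 0.2565]
ee_rot: [[0.443, 0.896, 0.001], [0.896, -0.443, -0.001], [-0.0, 0.001, -1.0]]
contact_force: [1.6, -0.9, 0.6]
gripper_width: 0.4
grip_force: 0.0
```

```bash
python3 -c "
from h import *
plan([.45,.12,.25],0)"
```

```text
dp [ 0.3526 -0.0343  0.0065] rot [ 0.001  0.    -0.585] t 2.1
```

>>> apply_moves:
  dp:
    - [0.045,-0.004,0]
    - [0.09,-0.008,0]
    - [0.135,-0.013,0]
    - [0.18,-0.017,0.002]
    - [0.225,-0.021,0.003]
    - [0.27,-0.026,0.005]
    - [0.315,-0.03,0.006]
    - [0.353,-0.034,0.006]
  rotation:
    - [0,0,-0.08]
    - [0,0,-0.15]
    - [0,0,-0.23]
    - [0,0,-0.3]
    - [0,0,-0.38]
    - [0,0,-0.46]
    - [0,0,-0.53]
    - [0,0,-0.585]
  fingers: [0.4,0.4,0.4,0.4,0.4,0.4,0.4,0.4]

```text
time_s: 2.9
tcp_pos: [0.4517, 0.1203, 0.2502]
ee_rot: [[-0.0, 1.0, 0.0], [1.0, 0.0, 0.0], [0.0, 0.0, -1.0]]
contact_force: [-0.5, -1.5, 1.1]
gripper_width: 0.403
grip_force: 0.0
```

```bash
python3 - <<'E'
from h import *
im=imaging.camera("wrist");cv2.imwrite("pics/w1.png",im[:,:,::-1])
for l,z in(("bar_thick",.018),("vblock",.005)):
    print(l,axis("wrist",l,z))
for l in("bar_thick","vblock","vblock_seat"):
    for d in imaging.pinpoint("wrist",l)[:2]: print(l,round(d["conf"],2),np.round(world("wrist",d["xyz"]),4))
plan([.53,.29,.15],-3)
E
```

```text
bar_thick (0.71, np.uint64(2665), ((532.8114624023438, 207.83177185058594), (36.70552444458008, 87.407958984375), 86.16680145263672))
vblock (0.61, np.uint64(2850), ((518.888427734375, -2.7399864196777344), (83.98932647705078, 113.13862609863281), 0.015265366062521935))
bar_thick 0.7 [0.5324 0.2028 0.0222]
vblock 0.58 [ 0.5146 -0.0076  0.001 ]
vblock_seat 0.74 [ 0.519  -0.011   0.0259]
dp [0.1731 0.0779 0.1004] rot [0.    0.001 0.061] t 3.2
```

View pics/w1.png

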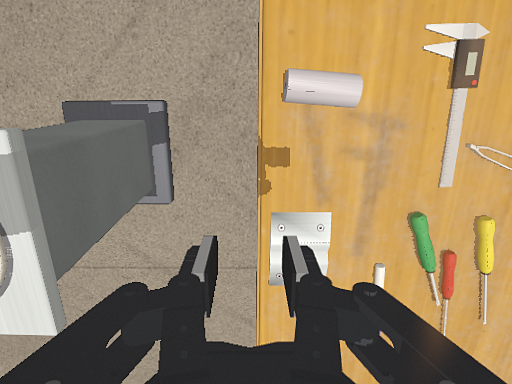

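The wrist picture shows the thick blank at (323,88), slightly yawed (about -4°), and the V-block at (300,245), nearly square to the world axes. Now I'll go behind the blank.

>>> apply_moves:
  dp:
    - [0.04,0.018,0.02]
    - [0.08,0.036,0.04]
    - [0.12,0.055,0.065]
    - [0.16,0.08,0.09]
    - [0.163,0.08,0.13]
    - [0.163,0.08,0.16]
    - [0.163,0.08,0.18]
    - [0.163,0.08,0.19]
  rotation:
    - [0,0,0.02]
    - [0,0,0.04]
    - [0,0,0.06]
    - [0,0,0.08]
    - [0,0,0.08]
    - [0,0,0.08]
    - [0,0,0.08]
    - [0,0,0.08]
  fingers: [0.4,0.4,0.4,0.4,0.4,0.4,0.4,0.4]

```text
time_s: 4.0
tcp_pos: [0.5313, 0.2787, 0.0578]
ee_rot: [[0.068, 0.998, -0.003], [0.998, -0.068, -0.002], [-0.002, -0.003, -1.0]]
contact_force: [-0.4, 0.3, -0.2]
gripper_width: 0.402
grip_force: 0.0
```

>>> apply_moves:
  dp:
    - [0,0,0.005]
    - [0,0,0.01]
    - [0,0,0.013]
    - [0,0,0.015]
    - [0,0,0.017]
  rotation:
    - [0,0,0]
    - [0,0,0]
    - [0,0,0]
    - [0,0,0]
    - [0,0,0]
  fingers: [0.4,0.4,0.4,0.4,0.4]

```text
time_s: 4.5
tcp_pos: [0.5324, 0.2808, 0.0441]
ee_rot: [[0.066, 0.998, 0.001], [0.998, -0.066, 0.001], [0.001, 0.001, -1.0]]
contact_force: [-0.2, -0.1, -0.5]
gripper_width: 0.4
grip_force: 0.0
```

```bash
python3 - <<'E'
from h import *
im=imaging.camera("wrist");cv2.imwrite("pics/w2.png",im[:,:,::-1])
for l,z in(("bar_thick",.018),("vblock",.005)):
    print(l,axis("wrist",l,z))
imaging.camera("side");print(axis("side","bar_thick",.018))
print(arm.observe()["contact_force"])
E
```

```text
bar_thick (0.92, np.uint64(1647), ((527.9689331054688, 222.8185272216797), (16.702974319458008, 53.80592346191406), 86.22525024414062))
vblock None
(0.62, np.uint64(182), ((530.038818359375, 207.73760986328125), (53.875308990478516, 76.70433807373047), 88.06864929199219))
[0.03036136 0.71357895 0.32121101]
```

View pics/w2.png

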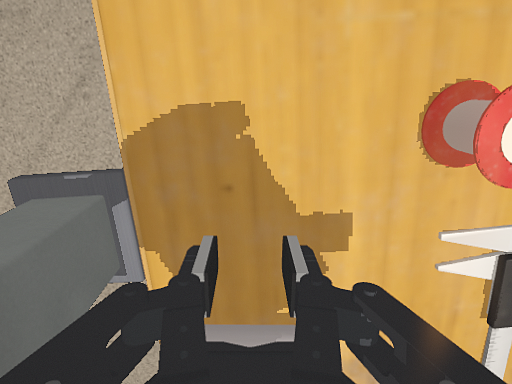

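The wrist view shows the fingertips at (217,236) and (283,236), about 22 mm ahead of the TCP, with the blank's edge at the bottom between the fingers (row 330). Next I'll lower the fingers and push.

>>> apply_moves:
  dp:
    - [0,0,0.006]
    - [-0.008,0,0.01]
    - [-0.018,0,0.011]
    - [-0.026,0,0.011]
    - [-0.032,0,0.011]
    - [-0.037,0,0.011]
    - [-0.041,0,0.011]
    - [-0.045,0,0.011]
  rotation:
    - [0,0,0]
    - [0,0,0]
    - [0,0,0]
    - [0,0,0]
    - [0,0,0]
    - [0,0,0]
    - [0,0,0]
    - [0,0,0]
  fingers: [0.4,0.4,0.4,0.4,0.4,0.4,0.4,0.4]

```text
time_s: 5.55
tcp_pos: [0.5291, 0.2355, 0.0325]
ee_rot: [[0.066, 0.998, 0.0], [0.998, -0.066, 0.0], [0.0, 0.0, -1.0]]
contact_force: [-1.0, -0.2, -0.2]
gripper_width: 0.4
grip_force: 0.0
```

>>> apply_moves:
  dp:
    - [-0.004,0,0]
    - [-0.008,0,0]
    - [-0.012,0,0]
    - [-0.016,0,0]
    - [-0.02,0,0]
    - [-0.024,0,0]
    - [-0.028,0,0]
    - [-0.032,0,0]
  rotation:
    - [0,0,0]
    - [0,0,0]
    - [0,0,0]
    - [0,0,0]
    - [0,0,0]
    - [0,0,0]
    - [0,0,0]
    - [0,0,0]
  fingers: [0.4,0.4,0.4,0.4,0.4,0.4,0.4,0.4]

```text
time_s: 6.35
tcp_pos: [0.5269, 0.2035, 0.0323]
ee_rot: [[0.066, 0.998, -0.0], [0.998, -0.066, 0.0], [0.0, -0.0, -1.0]]
contact_force: [0.0, -0.9, 0.0]
gripper_width: 0.397
grip_force: 0.2
```

```bash
python3 - <<'E'
from h import *
for c in("top","side"):
    imaging.camera(c);print(axis(c,"bar_thick",.018))
    for d in imaging.pinpoint(c,"bar_thick")[:1]: print(round(d["conf"],2),np.round(world(c,d["xyz"]),4))
s=arm.observe();print(s["time_s"],s["tcp_pos"],s["contact_force"])
E
```

```text
(0.47, np.uint64(85), ((538.2151489257812, 166.0004425048828), (63.940799713134766, 17.7947998046875), 1.624494194984436))
0.48 [0.5291 0.1776 0.0204]
(0.68, np.uint64(214), ((527.5892333984375, 171.24130249023438), (52.49318313598633, 76.37551879882812), 85.22407531738281))
0.47 [0.5284 0.1706 0.0213]
6.65 [0.52686431 0.20392628 0.03223366] [ 0.40885815 -0.67778126 -0.59734889]
```

>>> apply_moves:
  dp:
    - [-0.004,0,0]
    - [-0.009,0,0]
    - [-0.014,0,0]
    - [-0.019,0,0]
    - [-0.024,0,0]
    - [-0.029,0,0]
    - [-0.034,0,0]
    - [-0.039,0,0]
  rotation:
    - [0,0,-0.005]
    - [0,0,-0.01]
    - [0,0,-0.015]
    - [0,0,-0.02]
    - [0,0,-0.025]
    - [0,0,-0.03]
    - [0,0,-0.035]
    - [0,0,-0.04]
  fingers: [0.4,0.4,0.4,0.4,0.4,0.4,0.4,0.4]

```text
time_s: 7.45
tcp_pos: [0.5243, 0.1645, 0.0323]
ee_rot: [[0.034, 0.999, -0.0], [0.999, -0.034, -0.0], [-0.0, -0.0, -1.0]]
contact_force: [0.4, 0.9, -0.4]
gripper_width: 0.397
grip_force: 0.2
```

>>> apply_moves:
  dp:
    - [-0.005,0,0]
    - [-0.01,0,0]
    - [-0.015,0,0]
    - [-0.02,0,0]
    - [-0.025,0,0]
    - [-0.03,0,0]
    - [-0.035,0,0]
    - [-0.04,0,0]
  rotation:
    - [0,0,-0.005]
    - [0,0,-0.01]
    - [0,0,-0.015]
    - [0,0,-0.02]
    - [0,0,-0.025]
    - [0,0,-0.03]
    - [0,0,-0.035]
    - [0,0,-0.04]
  fingers: [0.4,0.4,0.4,0.4,0.4,0.4,0.4,0.4]

```text
time_s: 8.25
tcp_pos: [0.5229, 0.1246, 0.0323]
ee_rot: [[0.003, 1.0, 0.0], [1.0, -0.003, 0.0], [0.0, 0.0, -1.0]]
contact_force: [-0.9, -0.5, 0.6]
gripper_width: 0.4
grip_force: 0.2
```

```bash
python3 - <<'E'
from h import *
ims=[]
for c in("top","side"):
    im=imaging.camera(c);print(axis(c,"bar_thick",.018),axis(c,"vblock",.005))
    for l in("bar_thick","vblock","vblock_seat"):
      for d in imaging.pinpoint(c,l)[:1]: print(l,round(d["conf"],2),np.round(world(c,d["xyz"]),4))
    u,v=map(int,proj(c,[.525,.05,.01])[0]);ims.append(cv2.resize(im[v-50:v+50,u-60:u+60,::-1],(396,330)))
cv2.imwrite("pics/c3.png",np.hstack(ims))
s=arm.observe();print(s["time_s"],s["tcp_pos"],s["contact_force"])
E
```

```text
None (0.78, np.uint64(717), ((522.330078125, -3.5959205627441406), (81.70848846435547, 110.14964294433594), 0.809162437915802))
bar_thick 0.42 [0.5299 0.1007 0.0196]
vblock 0.6 [ 0.5244 -0.0068 -0.0006]
vblock_seat 0.93 [ 0.5249 -0.0038  0.0244]
(0.67, np.uint64(251), ((523.5393676757812, 89.97220611572266), (54.032386779785156, 80.2758560180664), 85.16929626464844)) (0.94, np.uint64(557), ((519.6572265625, -9.210105895996094), (113.14779663085938, 78.21729278564453), 88.18363952636719))
bar_thick 0.73 [0.6889 0.1771 0.001 ]
vblock 0.64 [ 0.5223 -0.0037  0.0011]
vblock_seat 0.66 [ 0.5201 -0.0078  0.0221]
8.85 [0.52293401 0.12510231 0.03227807] [-0.16838841 -0.30146956 -0.78985506]
```

View pics/c3.png

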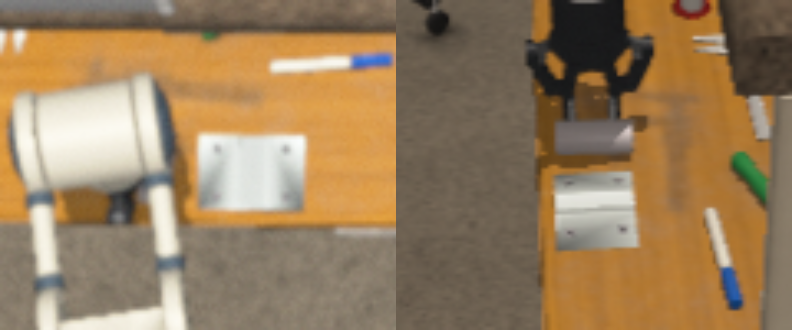

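The side crop (right) shows the fingers behind the blank at (595,140), lined up with the block at (595,212). The blank overlaps the block lengthwise and is nearly parallel to it.

>>> apply_moves:
  dp:
    - [-0.004,0,0]
    - [-0.009,0,0]
    - [-0.014,0,0]
    - [-0.018,0,-0.001]
    - [-0.022,0,-0.002]
    - [-0.026,0,-0.003]
    - [-0.03,0,-0.004]
    - [-0.034,0,-0.004]
  rotation:
    - [0,0,0]
    - [0,0,0]
    - [0,0,0]
    - [0,0,0]
    - [0,0,0]
    - [0,0,0]
    - [0,0,0]
    - [0,0,0]
  fingers: [0.4,0.4,0.4,0.4,0.4,0.4,0.4,0.4]

```text
time_s: 9.65
tcp_pos: [0.523, 0.0906, 0.0366]
ee_rot: [[0.003, 1.0, 0.0], [1.0, -0.003, 0.0], [0.0, 0.0, -1.0]]
contact_force: [0.5, 0.2, -0.3]
gripper_width: 0.401
grip_force: 0.2
```

>>> apply_moves:
  dp:
    - [-0.003,0,0]
    - [-0.006,0,0]
    - [-0.009,0,-0.001]
    - [-0.012,0,-0.001]
    - [-0.015,0,-0.002]
    - [-0.018,0,-0.002]
    - [-0.021,0,-0.003]
    - [-0.024,0,-0.003]
  rotation:
    - [0,0,0]
    - [0,0,0]
    - [0,0,0]
    - [0,0,0]
    - [0,0,0]
    - [0,0,0]
    - [0,0,0]
    - [0,0,0]
  fingers: [0.4,0.4,0.4,0.4,0.4,0.4,0.4,0.4]

```text
time_s: 10.45
tcp_pos: [0.5232, 0.068, 0.0401]
ee_rot: [[0.003, 1.0, 0.001], [1.0, -0.003, 0.002], [0.002, 0.001, -1.0]]
contact_force: [-0.1, 5.4, 4.1]
gripper_width: 0.401
grip_force: 2.8
```

```bash
python3 - <<'E'
from h import *
c="side"
im=imaging.camera(c);print(axis(c,"bar_thick",.022))
for l in("bar_thick",):
      for d in imaging.pinpoint(c,l)[:1]: print(l,round(d["conf"],2),np.round(world(c,d["xyz"]),4))
u,v=map(int,proj(c,[.525,.03,.01])[0]);cv2.imwrite("pics/c4.png",cv2.resize(im[v-40:v+40,u-50:u+50,::-1],(600,480)))
s=arm.observe();print(s["time_s"],s["tcp_pos"],s["contact_force"])
E
```

```text
(0.7, np.uint64(247), ((521.6842041015625, 41.46345520019531), (53.87217330932617, 78.48527526855469), 89.45197296142578))
bar_thick 0.78 [0.5252 0.0411 0.0243]
10.6 [0.52308545 0.06742556 0.03975719] [0.50486177 5.06261915 2.74346465]
```

View pics/c4.png

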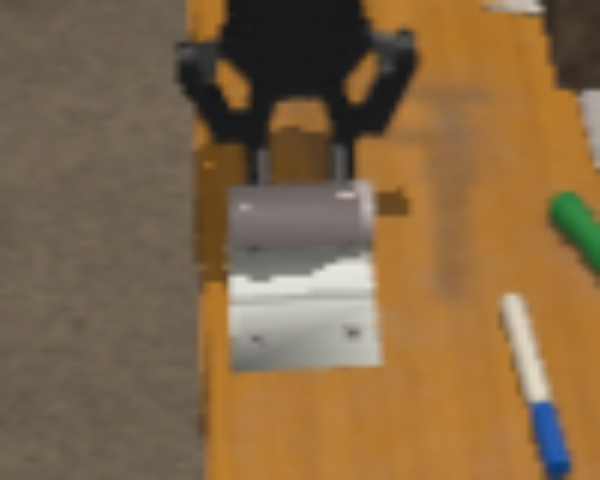

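The blank sits on the left ramp at (300,215), parallel to the groove and flush with the block lengthwise. I'll keep pushing slowly.

>>> apply_moves:
  dp:
    - [-0.003,0,0]
    - [-0.005,0,0]
    - [-0.008,0,0]
    - [-0.01,0,0]
    - [-0.012,0,-0.001]
    - [-0.014,0,-0.001]
    - [-0.016,0,-0.001]
    - [-0.018,0,-0.001]
  rotation:
    - [0,0,0]
    - [0,0,0]
    - [0,0,0]
    - [0,0,0]
    - [0,0,0]
    - [0,0,0]
    - [0,0,0]
    - [0,0,0]
  fingers: [0.4,0.4,0.4,0.4,0.4,0.4,0.4,0.4]

```text
time_s: 11.4
tcp_pos: [0.523, 0.0499, 0.0408]
ee_rot: [[0.002, 1.0, 0.001], [1.0, -0.002, 0.002], [0.002, 0.001, -1.0]]
contact_force: [0.3, 5.3, 2.7]
gripper_width: 0.4
grip_force: 3.0
```

>>> apply_moves:
  dp:
    - [-0.001,0,0]
    - [-0.002,0,0]
    - [-0.003,0,0]
    - [-0.004,0,0]
    - [-0.005,0,0]
  rotation:
    - [0,0,0]
    - [0,0,0]
    - [0,0,0]
    - [0,0,0]
    - [0,0,0]
  fingers: [0.4,0.4,0.4,0.4,0.4]

```text
time_s: 11.9
tcp_pos: [0.523, 0.0449, 0.0408]
ee_rot: [[0.002, 1.0, 0.001], [1.0, -0.002, 0.002], [0.002, 0.001, -1.0]]
contact_force: [0.1, 5.5, 2.9]
gripper_width: 0.402
grip_force: 2.9
```

>>> apply_moves:
  dp:
    - [-0.001,0,0]
    - [-0.002,0,0]
    - [-0.003,0,0]
    - [-0.004,0,0]
  rotation:
    - [0,0,0]
    - [0,0,0]
    - [0,0,0]
    - [0,0,0]
  fingers: [0.4,0.4,0.4,0.4]

```text
time_s: 12.3
tcp_pos: [0.5225, 0.0394, 0.04]
ee_rot: [[0.003, 1.0, -0.001], [1.0, -0.003, -0.001], [-0.001, -0.001, -1.0]]
contact_force: [-0.3, 1.5, 1.0]
gripper_width: 0.404
grip_force: 0.2
```

Force has dropped, so the blank may already be over the crest. I'll check.

```bash
python3 - <<'E'
from h import *
c="side"
im=imaging.camera(c);print(axis(c,"bar_thick",.0238))
for l in("bar_thick",):
      for d in imaging.pinpoint(c,l)[:1]: print(l,round(d["conf"],2),np.round(world(c,d["xyz"]),4))
u,v=map(int,proj(c,[.525,.01,.01])[0]);cv2.imwrite("pics/c5.png",cv2.resize(im[v-40:v+40,u-50:u+50,::-1],(600,480)))
s=arm.observe();print(s["time_s"],s["tcp_pos"],s["contact_force"])
E
```

```text
(0.56, np.uint64(259), ((522.2277221679688, 18.57503318786621), (54.74119567871094, 79.89334106445312), 88.17855072021484))
bar_thick 0.67 [0.5211 0.0149 0.0305]
12.45 [0.52245687 0.03936111 0.03988277] [-0.11093483  0.41139377  0.45461804]
```

View pics/c5.png

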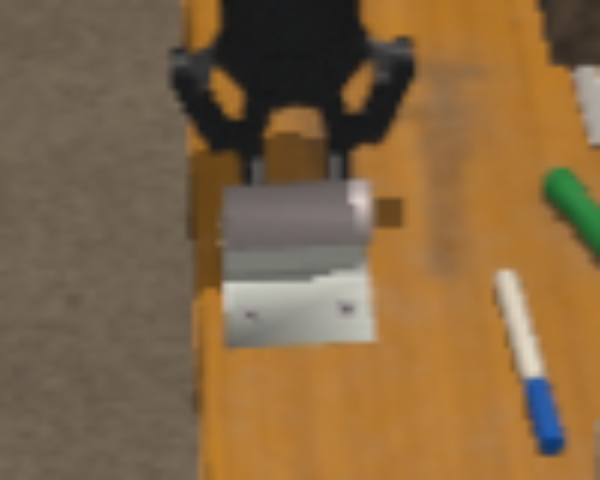

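The blank is on the near crest at (295,215), and the groove still shows below it in shadow. It needs a few more mm.

>>> apply_moves:
  dp:
    - [-0.001,0,0]
    - [-0.002,0,0]
    - [-0.003,0,0]
    - [-0.004,0,0]
    - [-0.004,0,0]
    - [-0.004,0,0]
  rotation:
    - [0,0,0]
    - [0,0,0]
    - [0,0,0]
    - [0,0,0]
    - [0,0,0]
    - [0,0,0]
  fingers: [0.4,0.4,0.4,0.4,0.4,0.4]

```text
time_s: 13.05
tcp_pos: [0.5227, 0.0359, 0.0403]
ee_rot: [[0.003, 1.0, -0.0], [1.0, -0.003, -0.0], [-0.0, -0.0, -1.0]]
contact_force: [-0.3, 1.0, -0.6]
gripper_width: 0.403
grip_force: 0.0
```

```bash
python3 - <<'E'
from h import *
c="side"
im=imaging.camera(c);print(axis(c,"bar_thick",.0238))
for l in("bar_thick",):
      for d in imaging.pinpoint(c,l)[:1]: print(l,round(d["conf"],2),np.round(world(c,d["xyz"]),4))
cv2.imwrite("pics/c6.png",im[:,:,::-1])
s=arm.observe();print(s["time_s"],s["tcp_pos"],s["contact_force"])
E
```

```text
(0.63, np.uint64(286), ((522.322265625, -2.196950912475586), (54.33912658691406, 82.81171417236328), 85.11294555664062))
bar_thick 0.71 [ 0.5217 -0.0041  0.0309]
13.2 [0.52266809 0.03598668 0.04028444] [-0.72909228  0.03438056  0.13533369]
```

The blank dropped in, and it now reads y ≈ -0.004. I'll back off and verify.

>>> apply_moves:
  dp:
    - [0.01,0,0]
    - [0.03,0,-0.005]
    - [0.06,0,-0.03]
    - [0.08,0,-0.07]
    - [0.08,0,-0.11]
    - [0.08,0,-0.15]
    - [0.08,0,-0.16]
    - [0.08,0,-0.16]
  rotation:
    - [0,0,0]
    - [0,0,0]
    - [0,0,0]
    - [0,0,0]
    - [0,0,0]
    - [0,0,0]
    - [0,0,0]
    - [0,0,0]
  fingers: [0.4,0.4,0.4,0.4,0.4,0.4,0.4,0.4]

```text
time_s: 14.0
tcp_pos: [0.5238, 0.1168, 0.2029]
ee_rot: [[0.003, 1.0, 0.005], [1.0, -0.003, 0.001], [0.001, 0.005, -1.0]]
contact_force: [-0.2, -0.1, -0.8]
gripper_width: 0.4
grip_force: 0.0
```

```bash
python3 - <<'E'
from h import *
ims=[]
for c in("side","wrist"):
    im=imaging.camera(c);print(c,axis(c,"bar_thick",.0238),axis(c,"vblock",.005))
    for l in("bar_thick","vblock","bar_thin"):
      for d in imaging.pinpoint(c,l)[:1]: print(l,round(d["conf"],2),np.round(world(c,d["xyz"]),4))
    if c=="side":
        u,v=map(int,proj(c,[.525,0,.01])[0]);im=cv2.resize(im[v-32:v+32,u-32:u+32],(384,384))
    ims.append(im[:384,:,::-1])
cv2.imwrite("pics/c7.png",cv2.resize(np.hstack(ims),None,fx=.85,fy=.85))
s=arm.observe();print(s["time_s"],s["tcp_pos"],s["contact_force"])
E
```

```text
side (0.79, np.uint64(279), ((521.4165649414062, -0.5989112854003906), (59.05989456176758, 79.49073028564453), 88.17855072021484)) (0.59, np.uint64(280), ((518.1841430664062, -37.77457046508789), (78.4303207397461, 54.9968376159668), 0.0762006938457489))
bar_thick 0.74 [ 0.522  -0.0061  0.0237]
vblock 0.81 [ 0.5233 -0.0061  0.0037]
bar_thin 0.7 [ 0.5184 -0.2759  0.011 ]
wrist (0.92, np.uint64(2127), ((521.9722290039062, -7.3134613037109375), (42.77713394165039, 82.48139190673828), 89.81672668457031)) (0.81, np.uint64(3227), ((520.3292846679688, -4.199810028076172), (114.46617889404297, 80.19908905029297), 89.80701446533203))
bar_thick 0.7 [ 0.5226 -0.0041  0.0293]
vblock 0.86 [ 0.5231 -0.0056  0.0048]
14.6 [0.52287435 0.11591753 0.20005536] [ 0.3692111  -0.37753759 -0.1159533 ]
```

View pics/c7.png

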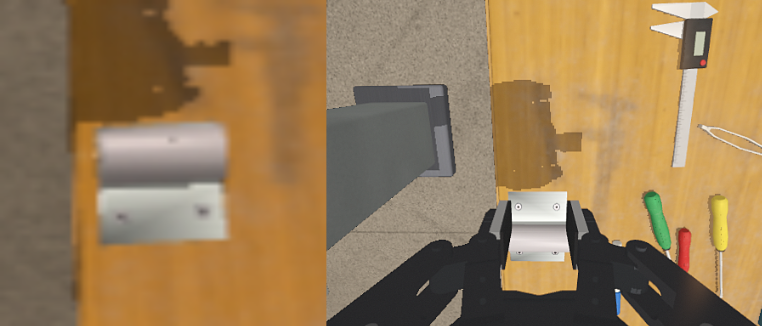

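Both views show the blank seated in the groove, at (162,155) in the side crop and (538,235) in the wrist view. It is parallel to the block and flush with its ends, and the tool is clear.

```bash
python3 -c "
from plant import arm
print(arm.hand_in())"
```

```text
the job is handed in; nothing more can be done
None
```

I rolled the thick blank up the ramp into the V-groove and handed the job in at about 14.6 s; the last camera check showed it seated, parallel to the groove and about midway along the block, but the hand-in gave no verdict.

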